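# Scrap the failed module from the test dock

### The arm

A 6-joint arm with a two-finger parallel gripper is mounted at the origin on the work surface. World frame = base frame: x ahead of the robot, y to its left, z up, the work surface at z = 0. Lengths are in m, angles in rad, forces in N, time in s.
With the tool pointing down it reaches from about 0.35 to 0.725 m from the base axis. Payload 6 kg.
Tool frame: the origin (TCP) lies between the finger pads; the fingertips stand 19 mm ahead of it and the grasp point (between the pads) is the TCP; z points along the fingers, y is the direction in which the jaws open and shut (so a half turn about z gives the same grasp; the last joint's range is limited). The gripper opens to 85 mm and grips with 20 to 120 N. Pads are 22 mm wide; open, the fingers measure 114 mm over their backs; the gripper's body (76 mm by 85 mm) begins 54 mm behind the grasp point. The pads swing forward as they close: fully open they stand 13 mm farther back than shut.
Start: joints at [-0.91, 0.04, 0.085, 0, -1.615, -0.334], TCP at [0.193, -0.568, 0.25] pointing down, gripper open.
Joint ranges: [-2.56, 2.56], [-1.29, 2.01], [-1.08, 1.49], [-3.29, 1.98], [-2.81, -0.18], [-2.99, 2.99]. Speed limits (rad/s): [2.57, 2.57, 3.01, 3.14, 3.14, 3.14].

### API

Orientations are given as a rotation vector (axis times angle).
In Python, from workcell import get_state, cams, finish_job gives the robot as it stands.
- The arm moves only by the shell command python3 -m crank 'ROWS' [FORCE]. ROWS is JSON, a list of rows, each a list of 7 numbers: the turn, a rotation vector about the tool's x, y, z in degrees, then the shift along the tool's x, y, z in mm, then the opening, from 0 (shut) to 1 (fully open). A call has exactly 10 rows; each row is the pose to reach, as a shift and turn from the pose measured when the call began, along the tool's axes at that moment; what a row does not reach only later rows make up. A row lasts 1/10 s, in which the tool goes at most 50 mm and 8.59 degrees, less where a joint would pass 70% of its speed; a pose out of reach is approached as far as the arm can. A call with a gripper value outside its range is refused whole. The fingers move at their own pace and stop on an object; FORCE is the grip in N (left out, the last holds). Time passes only in rows, so rows that repeat a pose let the fingers close, or fill a call up. It gives the time, the measured TCP pose, the force and the opening at its end, in the units of the state.
- get_state(): the state, without advancing time (a new reading comes with each control period).
- cams.grab_frame(name): name is "scene" or "top" or "wrist"; returns a dict with "img" (420x560x3 uint8, blue, green, red), "fx", "fy", "cx", "cy" (pixels), "rvec" (rotation vector, rad) and "tvec" (3), from world to camera coordinates, as OpenCV has them; the wrist camera has in their place "tool_from_camera" (4x4, takes a point from camera to tool coordinates, whose origin is the TCP and whose axes are the flange's). Camera axes: x right, y down, z forward; pixel columns grow to the right and rows downward; lengths in m; the calibration is good to about 2 mm. A picture is of the moment at which its call begins: read the wrist's pose just before it. There is no depth.
- finish_job(): hands the job in, once; it reports no verdict.
Trained networks look in a picture, given as the dict that the camera call returned (one of the last four; its "shot" number tells which), for a name from the list of things; names that differ only in an ending like _2 or _b are one class to them, and where a whole thing is asked for, a point or a joint stands for the part that bears it (a point fixed in the world has none). Each returns a list of dicts, best first, with "confidence" (0 to 1); they miss things now and then, are a little off and sometimes report something else, mostly with a low value. They report only what shows in the picture. A call takes as long as a camera call. They do not tell look-alikes from the thing itself.
- cams.search_frame(picture, name): "extent" ([centre column, centre row, width, height] in pixels, round what is visible of it).
The state is a dict: "clock": time; "joint_pos": joint angles; "qd": joint speeds; "tau": joint torques, N m; "eef_pos": TCP position; "tool_rot": TCP orientation; "force": force on the tool from outside, world axes, zero at the start; "torque": the same for the moment, N m; "width": finger opening in m.
Only numpy, scipy, OpenCV 4.12 (cv2) and the standard library are available. Lean on these libraries where they do the work, as an engineer would, in place of code of your own. Each camera call takes 0.05 s, during which the arm holds its last target.

### The job

The flat-topped module in the two-bay test dock has failed: with light fingertip pressure on its top draw it out of its connector along the bay, then push it on out of the mouth and off the bench edge so that it drops into the scrap bin below. Press gently, because the dock's contacts bend under a hard press, and leave the finned module plugged in and everything else on the bench where it is.

Things in the scene. Friction and masses are not known exactly. Their poses are not given: they have to be found in the camera images.
- flat_center (a point): centre (half-way up) of the failed module: plain aluminium brick with a smooth flat top, 110 mm long (x) x 100 wide (y) x 20 thick, lying level in one of the dock's bays; x points along the bay to the mouth, z up. Too wide to grip and held down by lips. About 14 to 22 N of steady downward press with shut fingertips drags it; over 30 N bends the contacts
- flat: the same module, origin at the centre of its underside, top 20 mm above it; 0.3 to 0.45 kg. At half height a tongue 60 mm wide, 3 mm thick and 8 mm long sticks out of its rear (-x) face into the connector's slot, so its rearmost point is 63 mm behind the centre
- finned_center (a point): centre of the good module's brick (half-way up its 20 mm): the same brick and tongue, but with nine upright fins 12 mm high on top; it sits in the other bay and must stay plugged in, within 6 mm of where it is
- dock: test dock fixed to the bench, 190 mm long (x) x 250 wide (y); origin in its underside, 75 mm behind the mouth; levelling feet hold the underside 2 to 10 mm above the bench; x points out past the bench edge. Bay axes at y = +57.5 and -57.5 mm; which module is in which varies. Level bay floors at z = 30, x = -42 to +75 mm. A seated module's centre is at x = 15, z = 40 mm. The fingers may press on it with 30 N at most
- dock_housing (a point): middle of the front edge of the top of the dock's black connector housing, at x = -42, z = 72 mm of the dock; the housing fills the dock behind it. Only 2 mm lie between its front face and the rear face of a seated module, so fingers fit behind the module only after it is drawn out
- dock_mouth (a point): middle of the dock's mouth: front edge of the bay floors, x = 75, z = 30 mm of the dock, past the bench edge. The floors ride on stiff sprung contact pins (40 N per mm). Walls 12 mm thick beside and between the bays reach z = 55 mm. From x = -42 to -2 mm they carry lips reaching 5 mm over each side of the module, 2 mm above its top, 91 mm clear between them. A module tips out once its centre is well past it
- dock_spring (a point): the leaf spring in the outer wall of the +y bay, x = 12 mm of the dock (the -y bay has its mirror image): it squeezes the module's side with about 11 N against the centre wall, so that the module drags (some 5 to 8 N) until its rear face has passed it, after about 52 mm of travel
- bin: grey open scrap bin on a wheeled stand, 220 (x) x 340 (y) x 150 mm deep, walls 4 mm; origin at the centre of its underside, rim 150 mm above that and 60 to 70 mm below the bench top; it stands under the dock's mouth and is wide enough for both bays
- meter: bystander: multimeter lying flat, 180 x 88 x 40 mm, origin at the centre of its underside
- capacitor: bystander: upright black capacitor can, 36 mm across, 55 mm high, beside the dock; origin at the centre of its underside
- transformer: bystander: small transformer, 64 x 60 x 46 mm, origin at the centre of its underside
- board: bystander: green circuit board, 80 x 120 mm, 22 mm high with its parts; origin at the centre of its underside
- spool: bystander: solder spool standing on end, 54 mm across, 42 mm high; origin at the centre of its underside
- relay: bystander: small sealed relay, 30 x 18 x 16 mm, lying on top of the dock's connector housing; origin at the centre of its underside
- driver: bystander: screwdriver lying beside the dock; origin under its middle
Things that resemble listed ones, but are neither listed nor needed, are in the scene too. Leave any purple look-alike of the flat alone.

How it is judged:
On the way:
1. the flat module is drawn at least 20 mm out of its connector, lying level in its bay (not lifted) (x of flat_center in the frame of dock above 0.035 m and z of flat_center in the frame of dock between 0.033 and 0.047 m and angle between flat_center's own z axis and vertical below 0.12 rad), for 0.1 s.
At the end, for the whole second after the job is handed in: The flat module lies at rest inside the scrap bin (its centre between the walls and below the rim), the finned module is within 6 mm of where it was, the bystanders are within 30 mm of where they were (x of flat_center in the frame of bin between -0.108 and 0.108 m and y of flat_center in the frame of bin between -0.168 and 0.168 m and z of flat_center in the frame of bin between 0 and 0.14 m and linear speed of flat below 0.05 m/s and distance of finned_center from where it was at the start of the episode below 0.006 m and distance of each of meter, capacitor, transformer, board, spool, driver, relay from where it was at the start of the episode below 0.03 m); the robot touches nothing.
It fails at once if the fingers press on the flat module with more than 30 N (contact force between the fingers and flat above 30 N).
It fails at once if the fingers press on the dock with more than 30 N (contact force between the fingers and dock above 30 N).
It fails at once if the finned module is moved by more than 6 mm (distance of finned_center from where it was at the start of the episode above 0.006 m).
It fails at once if a bystander is moved by more than 30 mm (distance of any of meter, capacitor, transformer, board, spool, driver, relay from where it was at the start of the episode above 0.03 m).
It also fails if it takes over 54 s, if anything falls off the work surface, if the arm or the gripper's body presses on something with over 40 N, if the wrist force passes 120 N, or if a joint passes its speed limit or range.

## Working session

There is one attempt and no reset: what is moved stays moved. The work goes in short steps, Python scripts to look and compute and a shell command to move; the robot and the scene stay as the last step left them, time stands still between calls to the robot, and variables do not carry over. Pictures are saved under pics/ and viewed, and the job is handed in when it is done.

```bash
ls; mkdir -p pics
python3 - <<'E'
from workcell import get_state, cams
import cv2
s=get_state(); print(s)
for n in ["scene","top","wrist"]:
    f=cams.grab_frame(n); cv2.imwrite(f"pics/a_{n}.png",f["img"])
    print(n,{k:v for k,v in f.items() if k!="img"})
    for o in ["flat","finned_center","dock","dock_housing","dock_mouth","dock_spring","bin","relay","capacitor"]:
        try: print(o,[(d["extent"],round(d["confidence"],2)) for d in cams.search_frame(f,o)[:3]])
        except Exception as e: print(o,e)
E
```

```text
pics
{'clock': 0.0, 'joint_pos': array([-9.10312526e-01,  4.08004080e-02,  8.38194004e-02, -4.79335986e-04,
       -1.61545376e+00, -3.33687297e-01]), 'qd': array([ 0.00045823,  0.00018383,  0.00083364, -0.00086906,  0.00186743,
       -0.00072045]), 'tau': array([ 2.85360824e-03, -3.68213940e+01,  3.47413015e+01,  6.93204045e+00,
       -5.44670300e-03, -1.66378817e-05]), 'eef_pos': array([ 0.19259928, -0.56795171,  0.24928693]), 'tool_rot': array([ 5.11023309e-01, -3.09938516e+00, -2.62059142e-03]), 'force': array([-0.08974969,  0.18800518, -0.00716379]), 'torque': array([ 0.01547989,  0.01407693, -0.02362299]), 'width': 0.08559969342465211}
scene {'fx': 431.0347025026172, 'fy': 431.0347025026172, 'cx': 282.874503503413, 'cy': 212.0202085784372, 'rvec': array([ 0.86178116,  2.71480161, -0.80118992]), 'tvec': array([ 0.40792782, -0.2202712 ,  1.35722891]), 'shot': 1}
flat [([267.7, 250.3, 52.4, 53.4], 0.93), ([464.1, 274.9, 51.0, 48.8], 0.56)]
finned_center []
dock [([267.6, 229.8, 112.4, 113.1], 0.92)]
dock_housing [([268.1, 231.2, 113.8, 109.5], 0.74)]
dock_mouth [([268.8, 231.8, 
[... 920 characters left out ...]
dock_spring []
bin [([265.6, 148.5, 104.0, 58.0], 0.69)]
relay []
capacitor [([176.9, 204.0, 13.9, 7.8], 0.66)]
wrist {'fx': 311.0599273486423, 'fy': 311.0599273486423, 'cx': 274.85264222198316, 'cy': 211.17702166590715, 'tool_from_camera': array([[ 6.33686312e-05, -9.57166273e-01, -2.89538807e-01,
         7.41657854e-02],
       [ 9.99999731e-01,  2.72256975e-04, -6.81174941e-04,
        -6.39449125e-04],
       [ 7.30826639e-04, -2.89538686e-01,  9.57166033e-01,
        -1.24037287e-01],
       [ 0.00000000e+00,  0.00000000e+00,  0.00000000e+00,
         1.00000000e+00]]), 'shot': 3}
flat []
finned_center []
dock []
dock_housing []
dock_mouth []
dock_spring []
bin []
relay []
capacitor []
```

View pics/a_scene.png

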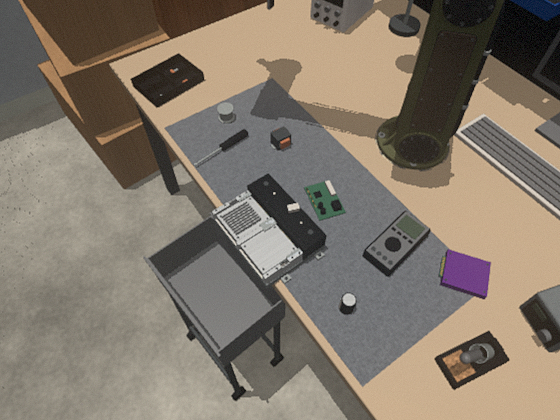

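View pics/a_top.png

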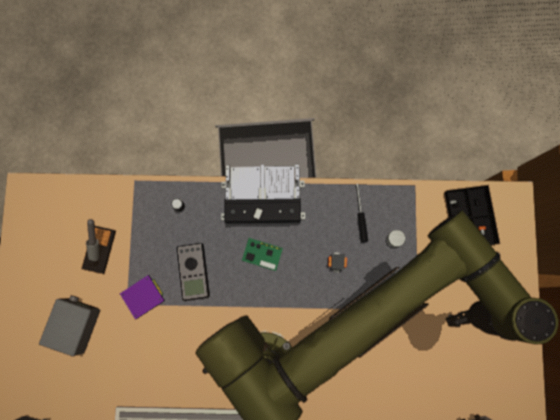

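View pics/a_wrist.png

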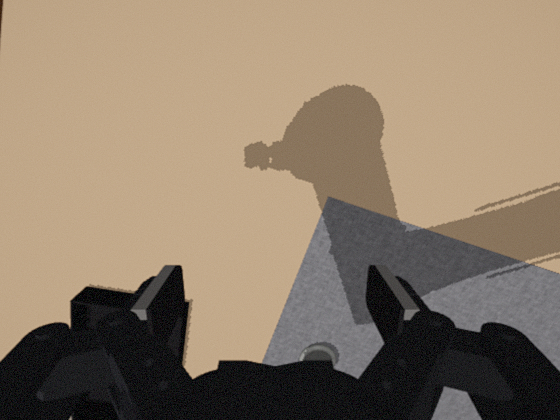

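Run:
```python
import cv2
a=cv2.imread("pics/a_top.png"); cv2.imwrite("pics/a_top_z.png",cv2.resize(a[110:260,160:370],None,fx=3.8,fy=3.8,interpolation=cv2.INTER_CUBIC)[:600,:800])
a=cv2.imread("pics/a_scene.png"); cv2.imwrite("pics/a_scene_z.png",cv2.resize(a[160:320,190:390],None,fx=3.75,fy=3.75,interpolation=cv2.INTER_CUBIC))
```

```text
(no output)
```

View pics/a_top_z.png

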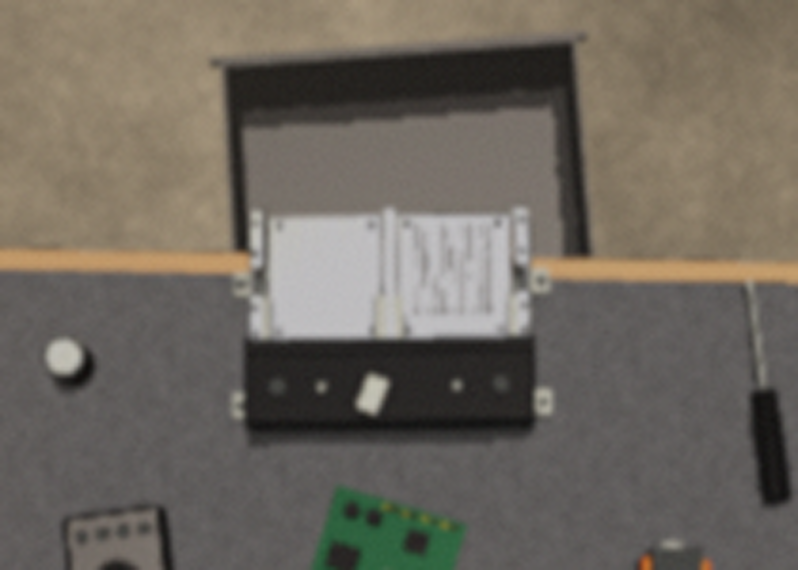

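View pics/a_scene_z.png

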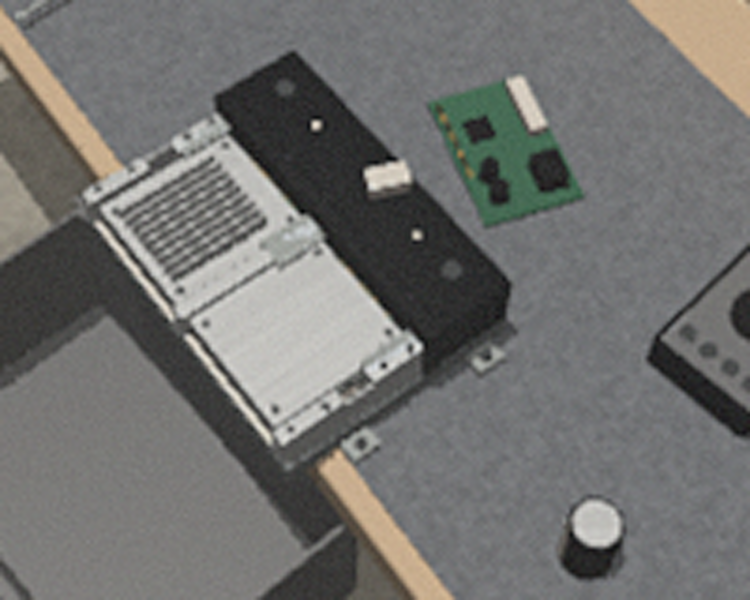

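Candidates: the silver smooth brick in the dock's +y bay (scene 267,250; top 243,184), and the purple block (scene 464,275; top 142,297), which is the decoy. The finned module (top 280,184) sits in the -y bay, and the relay lies on the housing. I choose the smooth silver brick; the zoomed crop confirms it. Next comes a rough dock pose.

```bash
cat > h.py <<'E'
import numpy as np, cv2
from scipy.optimize import least_squares
from scipy.spatial.transform import Rotation as R
CAM={"top":(506.6199,506.6199,276.5748,216.2525,[2.15840804,-2.12054141,0.14944464],[-0.03904219,0.48702781,1.63881746]),
"scene":(431.0347,431.0347,282.8745,212.0202,[0.86178116,2.71480161,-0.80118992],[0.40792782,-0.2202712,1.35722891])}
def proj(cam,P):
    fx,fy,cx,cy,rv,tv=CAM[cam]; K=np.array([[fx,0,cx],[0,fy,cy],[0,0,1.]])
    return cv2.projectPoints(np.array(P,float).reshape(-1,3),np.array(rv),np.array(tv),K,None)[0].reshape(-1,2)
def dock2w(p,P):
    x,y,z,a=p; P=np.array(P,float); c,s=np.cos(a),np.sin(a)
    return np.c_[x+c*P[:,0]-s*P[:,1],y+s*P[:,0]+c*P[:,1],z+P[:,2]]
E
python3 - <<'E'
from h import *
T=lambda u,v:(160+u/3.8,110+v/3.8)
S=lambda u,v:(190+u/3.75,160+v/3.75)
obs=[("top",[-.042,.125,.072],T(247,339)),("top",[-.042,-.125,.072],T(533,339)),
("top",[-.115,.125,.072],T(249,430)),("top",[-.115,-.125,.072],T(532,428)),
("scene",[-.042,-.125,.072],S(217,97)),("scene",[-.115,-.125,.072],S(293,52)),("scene",[-.115,.125,.072],S(511,290)),("scene",[-.042,.125,.072],S(424,347)),
("top",[.075,.125,.055],T(250,209)),("top",[.075,-.125,.055],T(528,209)),("scene",[.075,-.125,.055],S(86,192)),("scene",[.075,.125,.055],S(280,445))]
f=lambda p:np.concatenate([proj(c,dock2w(p,[P]))[0]-o for c,P,o in obs])
r=least_squares(f,[.6,0,.005,0],loss="soft_l1"); print(r.x,np.round(r.fun.reshape(-1,2),1))
print("flat",dock2w(r.x,[[.015,.0575,.04]]),"housing",dock2w(r.x,[[-.042,0,.072]]),dock2w(r.x,[[.075,.0575,.03]]))
E
```

```text
[ 0.58117953  0.01557863 -0.00879343  0.01486893] [[-0.3 -0.1]
 [ 0.9  0.1]
 [-1.2 -1.9]
 [ 1.3 -1.2]
 [-0.2  0.5]
 [ 1.4  0.1]
 [ 0.2 -0.2]
 [ 0.6 -0.3]
 [ 0.1  0.6]
 [ 1.9  0.7]
 [-1.3 -0.5]
 [ 0.5  2. ]]
flat [[0.59532294 0.0732953  0.03120657]] housing [[0.53918417 0.01495416 0.06320657]] [[0.65531631 0.0741874  0.02120657]]
```

```bash
cat >> h.py <<'E'
def row(target,heading):
    "row values to bring TCP to target with tool down and tool x at heading (rad)"
    from workcell import get_state
    s=get_state(); R0=R.from_rotvec(s["tool_rot"]); x=np.array([np.cos(heading),np.sin(heading),0]); z=np.array([0,0,-1.])
    Rt=R.from_matrix(np.c_[x,np.cross(z,x),z])
    turn=np.degrees((R0.inv()*Rt).as_rotvec()); sh=R0.inv().apply(np.array(target)-s["eef_pos"])*1000
    print("t",round(s["clock"],2),"tcp",np.round(s["eef_pos"],4),"F",np.round(s["force"],1),"turn",np.round(turn,2),"shift",np.round(sh,2))
def wproj(f,s,P):
    R0=R.from_rotvec(s["tool_rot"]).as_matrix(); M=np.array(f["tool_from_camera"])
    Pt=(np.array(P)-s["eef_pos"])@R0; Pc=(Pt-M[:3,3])@M[:3,:3]
    return np.c_[f["fx"]*Pc[:,0]/Pc[:,2]+f["cx"],f["fy"]*Pc[:,1]/Pc[:,2]+f["cy"]]
E
python3 -c "
from h import *
row([.6,.045,.25],np.pi+.015)"
```

```text
t 1.5 tcp [ 0.1926 -0.5682  0.2503] F [ 0.3 -0.7  0.3] turn [ 1.000e-02 -0.000e+00  1.787e+01] shift [-5.8268e+02  4.4998e+02  2.8000e-01]
```

```bash
python3 -m crank '[[0,0,2,-58,45,0,0],[0,0,4,-116,90,0,0],[0,0,6,-175,135,0,0],[0,0,8,-233,180,0,0],[0,0,10,-291,225,0,0],[0,0,12,-350,270,0,0],[0,0,14,-408,315,0,0],[0,0,16,-466,360,0,0],[0,0,17.9,-525,405,0,0],[0,0,17.9,-583,450,0,0]]' 20; python3 -c "
from h import *
row([.6,.045,.25],np.pi+.015)"
```

```text
clock: 2.5
eef_pos: [0.4701, -0.1498, 0.2508]
tool_rot: [-0.022, 3.14, 0.0]
force: [0.9, -1.4, -0.5]
width: 0.0001
t 2.5 tcp [ 0.4701 -0.1498  0.2508] F [ 0.9 -1.4 -0.5] turn [ 0.01  0.07 -0.07] shift [-132.56  192.96    0.99]
```

```bash
python3 -m crank '[[0,0,0,-25,37,0,0],[0,0,0,-51,75,0,0],[0,0,0,-76,112,0,0],[0,0,0,-102,150,0,0],[0,0,0,-128,185,0,0],[0,0,0,-133,193,1,0],[0,0,0,-133,193,1,0],[0,0,0,-133,193,1,0],[0,0,0,-133,193,1,0],[0,0,0,-133,193,1,0]]'
python3 - <<'E'
from h import *
from workcell import *
import pickle
s=get_state(); f=cams.grab_frame("wrist"); pickle.dump((s,f),open("w1.pkl","wb"))
cv2.imwrite("pics/w1.png",f["img"])
print(s["clock"],s["eef_pos"],s["tool_rot"],s["force"])
E
```

```text
clock: 3.5
eef_pos: [0.6001, 0.044, 0.2508]
tool_rot: [-0.02, 3.139, 0.001]
force: [0.9, 0.6, 0.7]
width: -0.0002
3.5 [0.60011034 0.04398759 0.25078107] [-1.97703689e-02  3.13909691e+00  6.96541479e-04] [0.88425622 0.5969945  0.69887513]
```

View pics/w1.png

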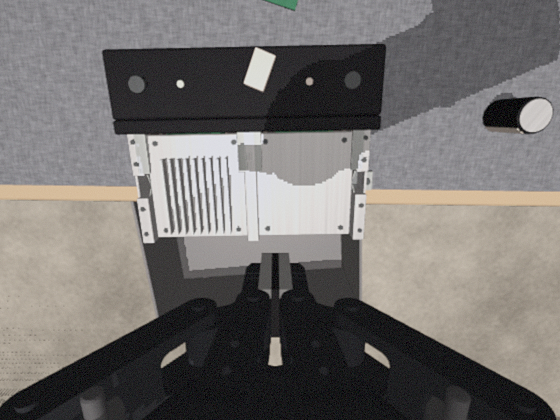

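Run:
```python
import cv2
a=cv2.imread("pics/w1.png"); cv2.imwrite("pics/w1l.png",cv2.resize(a[30:260,95:255],None,fx=2.6,fy=2.6,interpolation=cv2.INTER_CUBIC));cv2.imwrite("pics/w1r.png",cv2.resize(a[30:260,235:400],None,fx=2.6,fy=2.6,interpolation=cv2.INTER_CUBIC))
```

```text
(no output)
```

View pics/w1l.png

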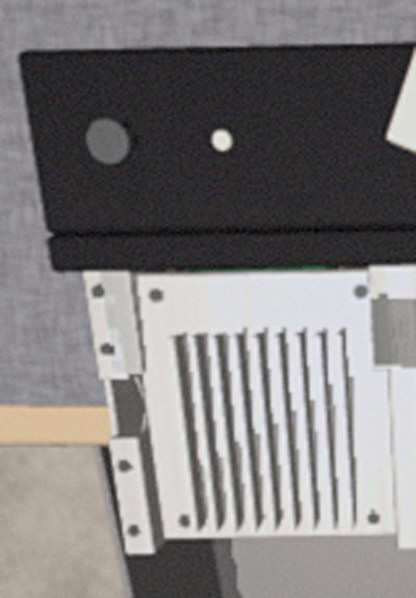

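View pics/w1r.png

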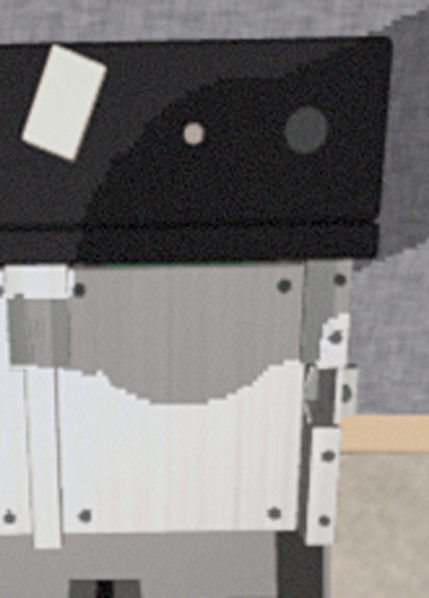

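```bash
cat > fit.py <<'E'
from h import *
import pickle
s,f=pickle.load(open("w1.pkl","rb"))
W=lambda ox,u,v:(ox+u/2.6,30+v/2.6)
obs=[([-.042,-.125,.072],W(95,50,269)),([-.042,.125,.072],W(235,378,257)),
([-.115,-.125,.072],W(95,20,53)),([-.115,.125,.072],W(235,391,38)),
([.075,-.125,.055],W(95,127,553)),([.075,.125,.055],W(235,332,544)),([.075,-.006,.055],W(235,35,548)),([.075,.006,.055],W(235,61,547)),
([.070,.006,.05],W(235,62,533)),([.07,.106,.05],W(235,298,530))]
P=[o[0] for o in obs]; O=np.array([o[1] for o in obs])
g=lambda p:(wproj(f,s,dock2w(p,P))-O).ravel()
r=least_squares(g,[.58,.015,.005,.015],loss="soft_l1"); print(r.x,np.round(r.fun.reshape(-1,2),1).tolist())
r2=least_squares(lambda p:g([p[0],p[1],.006,p[2]]),[.58,.015,.015],loss="soft_l1"); print(r2.x,np.round(r2.fun.reshape(-1,2),1).tolist())
print(dock2w(r.x,[[.015,.056,.05]]))
E
python3 fit.py
```

```text
[ 0.58326794  0.01780407 -0.00099347  0.0309024 ] [[1.8, 1.8], [-0.7, 1.5], [-0.5, -0.2], [1.0, -0.2], [-2.7, -0.2], [3.6, -0.5], [-0.4, -0.1], [0.4, 0.1], [0.1, -0.3], [-1.3, -0.7]]
[0.58163459 0.01801406 0.03055996] [[-1.9, 0.4], [2.2, 0.0], [-4.8, -4.0], [4.3, -4.1], [-5.4, 0.9], [5.7, 0.5], [-0.8, 1.0], [0.3, 1.2], [-0.1, 0.6], [0.4, 0.2]]
[[0.59653052 0.07424079 0.04900653]]
```

```bash
sed -i 's/-.125,.055/-.121,.055/; s/\.075,\.125,\.055/.075,.121,.055/' fit.py; python3 fit.py; python3 -c "
from h import *
p=dock2w([.5833,.0178,0,.03],[[0,.056,.1]])[0];print(p)
row(p,np.pi+.03)"
```

```text
[ 5.83127077e-01  1.77363963e-02 -1.94975572e-04  3.05068387e-02] [[1.3, 1.7], [-0.5, 1.4], [-1.0, -0.6], [1.3, -0.5], [0.5, -0.1], [0.1, -0.3], [-0.5, 0.1], [0.3, 0.3], [-0.0, -0.2], [-1.2, -0.5]]
[0.58162909 0.01799906 0.03065126] [[-1.9, 0.4], [2.1, 0.0], [-4.9, -4.0], [4.2, -4.1], [-1.7, 0.8], [2.0, 0.6], [-0.8, 1.0], [0.2, 1.2], [-0.1, 0.6], [0.4, 0.2]]
[[0.59641198 0.07416787 0.04980502]]
[0.58162025 0.0737748  0.1       ]
t 3.55 tcp [0.6001 0.0441 0.2507] F [ 0.6  0.3 -0.8] turn [ 0.02  0.13 -0.99] shift [ 18.49  29.84 150.69]
```

```bash
python3 -m crank '[[0,0,-0.5,9,15,20,0],[0,0.1,-1,18.5,30,50,0],[0,0.1,-1,18.5,30,80,0],[0,0.1,-1,18.5,30,110,0],[0,0.1,-1,18.5,30,135,0],[0,0.1,-1,18.5,30,147,0],[0,0.1,-1,18.5,30,150.5,0],[0,0.1,-1,18.5,30,150.5,0],[0,0.1,-1,18.5,30,150.5,0],[0,0.1,-1,18.5,30,150.5,0]]'
python3 - <<'E'
from h import *
from workcell import *
import pickle
s=get_state(); f=cams.grab_frame("wrist"); pickle.dump((s,f),open("w2.pkl","wb"))
cv2.imwrite("pics/w2.png",f["img"])
row(dock2w([.5833,.0178,0,.03],[[0,.056,.09]])[0],np.pi+.03)
print(wproj(f,s,[s["eef_pos"]+R.from_rotvec(s["tool_rot"]).apply([0,0,.019])]))
E
```

```text
clock: 4.55
eef_pos: [0.5823, 0.0741, 0.1017]
tool_rot: [-0.047, 3.138, 0.002]
force: [0.3, 0.5, 0.8]
width: 0.0002
t 4.6 tcp [0.5822 0.0741 0.1015] F [ 0.2  0.9 -0.7] turn [0.06 0.14 0.01] shift [ 0.61 -0.33 11.46]
[[276.45450136 268.82695411]]
```

View pics/w2.png

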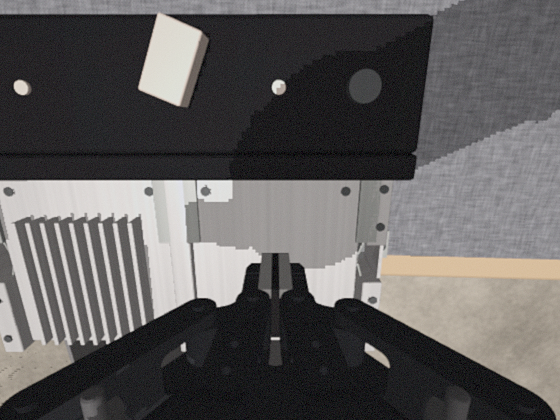

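Run:
```python
from h import *
import pickle
V=[pickle.load(open(n,"rb")) for n in("w1.pkl","w2.pkl")]
for a,b in [((265.4,141.2),(205.3,191)),((344.2,140),(345.8,191)),((380.4,128.8),(415,179.5)),((235+194/2.6,30+133/2.6),(279,88)),((235+341/2.6,30+280/2.6),(384.5,189))]:
    g=lambda P:np.concatenate([wproj(V[0][1],V[0][0],[P])[0]-a,wproj(V[1][1],V[1][0],[P])[0]-b])
    r=least_squares(g,[.57,.07,.05]);print(np.round(r.x,4),np.round(r.fun,1))
```

```text
[0.5501 0.0328 0.0529] [-0.1 -0.2  0.1  0.1]
[0.5482 0.1132 0.0504] [ 0.1 -0.  -0.1  0. ]
[0.5358 0.1408 0.0747] [ 0.1 -0.1 -0.1  0. ]
[0.4962 0.0725 0.0788] [ 0.1  0.2 -0.  -0.1]
[0.5454 0.1339 0.0546] [-0.1  0.   0.1 -0. ]
```

```bash
python3 -m crank '[[0,0.1,0,0.5,0,6,0],[0,0.1,0,0.5,0,12,0],[0,0.1,0,0.5,0,17,0],[0,0.1,0,0.5,0,20,0],[0,0.1,0,0.5,0,21,0],[0,0.1,0,0.5,0,21,0],[0,0.1,0,0.5,0,21.5,0],[0,0.1,0,0.5,0,21.5,0],[0,0.1,0,0.5,0,21.5,0],[0,0.1,0,0.5,0,21.5,0]]'
python3 - <<'E'
from h import *
row(dock2w([.5833,.0178,0,.03],[[0,.056,.076]])[0],np.pi+.03)
E
```

```text
clock: 5.6
eef_pos: [0.5818, 0.0741, 0.0801]
tool_rot: [-0.047, 3.14, 0.002]
force: [0.0, -0.8, 0.2]
width: -0.0004
t 5.6 tcp [0.5818 0.0741 0.0801] F [ 0.  -0.8  0.2] turn [0.06 0.05 0.01] shift [ 0.18 -0.36  4.07]
```

```bash
python3 -m crank '[[0,0,0,0,0,0.3,0],[0,0,0,0,0,0.6,0],[0,0,0,0,0,0.9,0],[0,0,0,0,0,1.2,0],[0,0,0,0,0,1.5,0],[0,0,0,0,0,1.8,0],[0,0,0,0,0,2.1,0],[0,0,0,0,0,2.4,0],[0,0,0,0,0,2.4,0],[0,0,0,0,0,2.4,0]]'
```

```text
clock: 6.6
eef_pos: [0.5818, 0.0741, 0.0777]
tool_rot: [-0.047, 3.14, 0.002]
force: [0.3, -0.6, 0.3]
width: 0.0002
```

```bash
python3 -m crank '[[0,0,0,0,0,0.1,0],[0,0,0,0,0,0.2,0],[0,0,0,0,0,0.3,0],[0,0,0,0,0,0.4,0],[0,0,0,0,0,0.5,0],[0,0,0,0,0,0.6,0],[0,0,0,0,0,0.7,0],[0,0,0,0,0,0.7,0],[0,0,0,0,0,0.7,0],[0,0,0,0,0,0.7,0]]'; python3 -c "
from workcell import *
s=get_state();print(s['eef_pos'],s['force'])"
```

```text
clock: 7.6
eef_pos: [0.5818, 0.0741, 0.077]
tool_rot: [-0.047, 3.14, 0.002]
force: [-0.1, -0.2, -0.7]
width: -0.0
[0.58178924 0.07413613 0.07700011] [-0.14319927 -0.16887129 -0.67740761]
```

```bash
python3 -m crank '[[0,0,0,0,0,0.1,0],[0,0,0,0,0,0.2,0],[0,0,0,0,0,0.3,0],[0,0,0,0,0,0.4,0],[0,0,0,0,0,0.5,0],[0,0,0,0,0,0.6,0],[0,0,0,0,0,0.7,0],[0,0,0,0,0,0.7,0],[0,0,0,0,0,0.7,0],[0,0,0,0,0,0.7,0]]'
```

```text
clock: 8.6
eef_pos: [0.5818, 0.0741, 0.0763]
tool_rot: [-0.047, 3.14, 0.002]
force: [0.3, 0.5, 0.0]
width: -0.0001
```

Run:
```python
from h import *
from workcell import *
f=cams.grab_frame("wrist"); cv2.imwrite("pics/w3.png",cv2.resize(f["img"][150:300,170:390],None,fx=3.5,fy=3.5,interpolation=cv2.INTER_CUBIC))
print(get_state()["force"])
```

```text
[0.3237154  0.14568774 0.25401142]
```

View pics/w3.png

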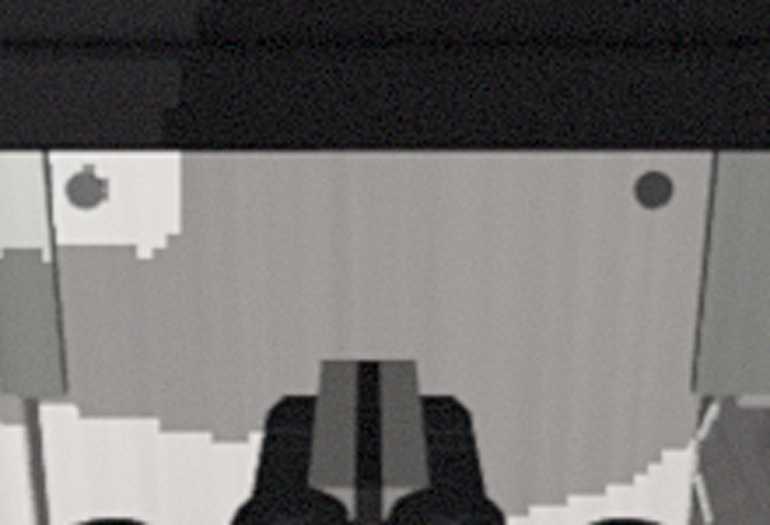

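The shut fingertips are centred over the smooth module, between its edges at crop columns 50 and 705. There is no contact yet, so I keep stepping down.

```bash
python3 -m crank '[[0,0,0,0,0,0.1,0],[0,0,0,0,0,0.2,0],[0,0,0,0,0,0.3,0],[0,0,0,0,0,0.4,0],[0,0,0,0,0,0.5,0],[0,0,0,0,0,0.6,0],[0,0,0,0,0,0.7,0],[0,0,0,0,0,0.7,0],[0,0,0,0,0,0.7,0],[0,0,0,0,0,0.7,0]]'
```

```text
clock: 9.65
eef_pos: [0.5818, 0.0741, 0.0756]
tool_rot: [-0.047, 3.14, 0.002]
force: [0.4, 0.1, 0.4]
width: 0.0001
```

```bash
python3 -m crank '[[0,0,0,0,0,0.1,0],[0,0,0,0,0,0.2,0],[0,0,0,0,0,0.3,0],[0,0,0,0,0,0.4,0],[0,0,0,0,0,0.5,0],[0,0,0,0,0,0.6,0],[0,0,0,0,0,0.7,0],[0,0,0,0,0,0.7,0],[0,0,0,0,0,0.7,0],[0,0,0,0,0,0.7,0]]'
```

```text
clock: 10.65
eef_pos: [0.5818, 0.0741, 0.075]
tool_rot: [-0.047, 3.14, 0.002]
force: [0.4, -0.4, -0.9]
width: 0.0
```

```bash
python3 -m crank '[[0,0,0,0,0,0.1,0],[0,0,0,0,0,0.2,0],[0,0,0,0,0,0.3,0],[0,0,0,0,0,0.4,0],[0,0,0,0,0,0.5,0],[0,0,0,0,0,0.6,0],[0,0,0,0,0,0.7,0],[0,0,0,0,0,0.7,0],[0,0,0,0,0,0.7,0],[0,0,0,0,0,0.7,0]]'
```

```text
clock: 11.65
eef_pos: [0.5818, 0.0741, 0.0742]
tool_rot: [-0.047, 3.14, 0.002]
force: [-0.1, -0.2, 0.1]
width: -0.0001
```

```bash
python3 -m crank '[[0,0,0,0,0,0.1,0],[0,0,0,0,0,0.2,0],[0,0,0,0,0,0.3,0],[0,0,0,0,0,0.4,0],[0,0,0,0,0,0.5,0],[0,0,0,0,0,0.6,0],[0,0,0,0,0,0.7,0],[0,0,0,0,0,0.7,0],[0,0,0,0,0,0.7,0],[0,0,0,0,0,0.7,0]]'
```

```text
clock: 12.65
eef_pos: [0.5818, 0.0741, 0.0735]
tool_rot: [-0.047, 3.14, 0.002]
force: [0.9, 0.5, 1.1]
width: -0.0001
```

```bash
python3 -m crank '[[0,0,0,0,0,0.1,0],[0,0,0,0,0,0.2,0],[0,0,0,0,0,0.3,0],[0,0,0,0,0,0.4,0],[0,0,0,0,0,0.5,0],[0,0,0,0,0,0.6,0],[0,0,0,0,0,0.6,0],[0,0,0,0,0,0.6,0],[0,0,0,0,0,0.6,0],[0,0,0,0,0,0.6,0]]'
```

```text
clock: 13.65
eef_pos: [0.5818, 0.0742, 0.073]
tool_rot: [-0.047, 3.14, 0.002]
force: [0.4, 0.4, 0.2]
width: -0.0006
```

```bash
python3 -m crank '[[0,0,0,0,0,0.1,0],[0,0,0,0,0,0.2,0],[0,0,0,0,0,0.3,0],[0,0,0,0,0,0.4,0],[0,0,0,0,0,0.5,0],[0,0,0,0,0,0.6,0],[0,0,0,0,0,0.7,0],[0,0,0,0,0,0.7,0],[0,0,0,0,0,0.7,0],[0,0,0,0,0,0.7,0]]'
```

```text
clock: 14.65
eef_pos: [0.5818, 0.0741, 0.0722]
tool_rot: [-0.047, 3.14, 0.002]
force: [-0.1, 0.7, -0.2]
width: -0.0001
```

```bash
python3 -m crank '[[0,0,0,0,0,0.1,0],[0,0,0,0,0,0.2,0],[0,0,0,0,0,0.3,0],[0,0,0,0,0,0.4,0],[0,0,0,0,0,0.5,0],[0,0,0,0,0,0.6,0],[0,0,0,0,0,0.7,0],[0,0,0,0,0,0.7,0],[0,0,0,0,0,0.7,0],[0,0,0,0,0,0.7,0]]'
```

```text
clock: 15.65
eef_pos: [0.5818, 0.0742, 0.0715]
tool_rot: [-0.047, 3.14, 0.002]
force: [-0.3, -0.1, -0.0]
width: -0.0002
```

```bash
python3 -m crank '[[0,0,0,0,0,0.1,0],[0,0,0,0,0,0.2,0],[0,0,0,0,0,0.3,0],[0,0,0,0,0,0.4,0],[0,0,0,0,0,0.5,0],[0,0,0,0,0,0.6,0],[0,0,0,0,0,0.7,0],[0,0,0,0,0,0.7,0],[0,0,0,0,0,0.7,0],[0,0,0,0,0,0.7,0]]'
```

```text
clock: 16.65
eef_pos: [0.5819, 0.0741, 0.0713]
tool_rot: [-0.048, 3.14, 0.002]
force: [-2.9, -0.0, 4.8]
width: -0.0001
```

```bash
python3 -m crank '[[0,0,0,0,0,0.5,0],[0,0,0,0,0,0.7,0],[0,0,0,0,0,0.9,0],[0,0,0,0,0,1.1,0],[0,0,0,0,0,1.3,0],[0,0,0,0,0,1.3,0],[0,0,0,0,0,1.3,0],[0,0,0,0,0,1.3,0],[0,0,0,0,0,1.3,0],[0,0,0,0,0,1.3,0]]';  python3 -c "
from workcell import *
s=get_state();print(s['eef_pos'],s['force'])"
```

```text
clock: 17.65
eef_pos: [0.5819, 0.0741, 0.0712]
tool_rot: [-0.048, 3.139, 0.002]
force: [-5.5, 0.8, 9.3]
width: 0.0003
[0.58193378 0.07414461 0.07119378] [-5.49654865  0.76609483  9.27641491]
```

```bash
python3 -m crank '[[0,0,0,0,0,1.7,0],[0,0,0,0,0,2.1,0],[0,0,0,0,0,2.4,0],[0,0,0,-1,0,2.4,0],[0,0,0,-3,0,2.4,0],[0,0,0,-5,0,2.4,0],[0,0,0,-7,0,2.4,0],[0,0,0,-9,0,2.4,0],[0,0,0,-11,0,2.4,0],[0,0,0,-12,0,2.4,0]]';  python3 - <<'E'
from h import *
from workcell import *
s=get_state();print(s['eef_pos'],s['force'])
f=cams.grab_frame("wrist"); cv2.imwrite("pics/w4.png",f["img"])
E
```

```text
clock: 18.65
eef_pos: [0.5937, 0.0742, 0.0709]
tool_rot: [-0.048, 3.14, 0.0]
force: [-9.7, -0.7, 14.9]
width: -0.0002
[0.59373876 0.07423137 0.07089732] [-9.72671423 -0.68340547 14.89126391]
```

View pics/w4.png

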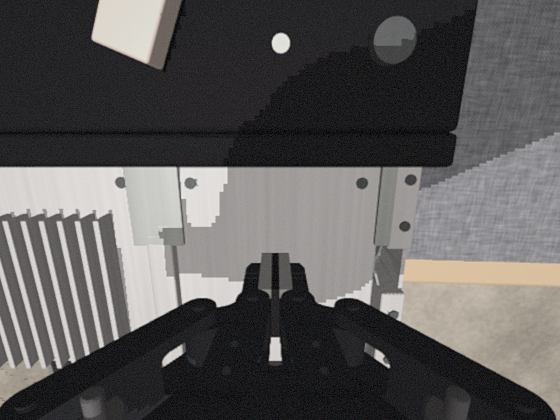

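```bash
python3 -m crank '[[0,0,0,-1,0,2.4,0],[0,0,0,-1,0,2.7,0],[0,0,0,-1,0,2.9,0],[0,0,0,-3,0,2.9,0],[0,0,0,-5,0,2.9,0],[0,0,0,-7,0,2.9,0],[0,0,0,-9,0,2.9,0],[0,0,0,-11,0,2.9,0],[0,0,0,-13,0,2.9,0],[0,0,0,-15,0,2.9,0]]';  python3 - <<'E'
from h import *
from workcell import *
s=get_state();print(s['eef_pos'],s['force'])
f=cams.grab_frame("wrist"); cv2.imwrite("pics/w5.png",f["img"])
E
```

```text
clock: 19.7
eef_pos: [0.6082, 0.0747, 0.0708]
tool_rot: [-0.05, 3.14, -0.001]
force: [-14.6, 0.6, 19.5]
width: 0.0001
[0.60821214 0.0746631  0.07081405] [-14.64484236   0.63281162  19.50075482]
```

View pics/w5.png

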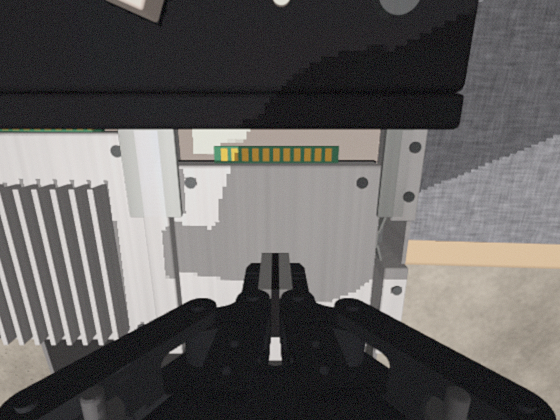

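The module now follows the fingers: its tongue shows at (276,155). I continue at the same pressure.

```bash
python3 -m crank '[[0,0,0,-2,0,2.8,0],[0,0,0,-4.5,0,2.8,0],[0,0,0,-7,0,2.8,0],[0,0,0,-9.5,0,2.8,0],[0,0,0,-12,0,2.8,0],[0,0,0,-14.5,0,2.8,0],[0,0,0,-17,0,2.8,0],[0,0,0,-19.5,0,2.8,0],[0,0,0,-22,0,2.8,0],[0,0,0,-24,0,2.8,0]]';  python3 - <<'E'
from h import *
from workcell import *
s=get_state();print(s['eef_pos'],s['force'])
f=cams.grab_frame("wrist"); cv2.imwrite("pics/w6.png",f["img"])
E
```

```text
clock: 20.75
eef_pos: [0.6319, 0.0754, 0.0708]
tool_rot: [-0.051, 3.141, -0.002]
force: [-13.5, 1.0, 17.4]
width: -0.0
[0.63190385 0.07539797 0.07077755] [-13.5233789   1.0403392  17.3589584]
```

View pics/w6.png

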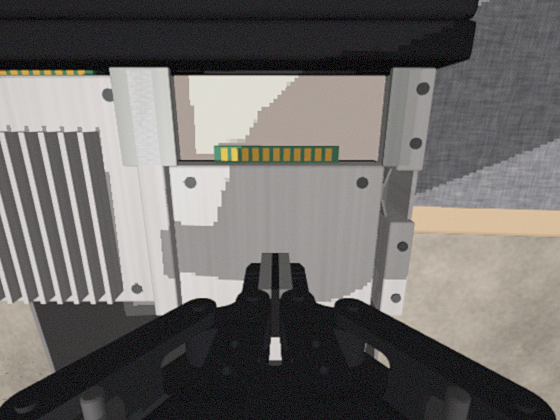

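```bash
python3 -m crank '[[0,0,0,-2,0,2.8,0],[0,0,0,-4.5,0,2.8,0],[0,0,0,-7,0,2.8,0],[0,0,0,-9.5,0,2.8,0],[0,0,0,-12,0,2.8,0],[0,0,0,-14.5,0,2.8,0],[0,0,0,-15,0,2.8,0],[0,0,0,-15,0,-5,0],[0,0,0,-15,0,-20,0],[0,0,0,-15,0,-35,0]]';  python3 - <<'E'
from h import *
from workcell import *
row(dock2w([.5833,.0178,0,.03],[[-.02,.056,.1]])[0],np.pi+.03)
f=cams.grab_frame("wrist"); cv2.imwrite("pics/w7.png",f["img"])
E
```

```text
clock: 21.8
eef_pos: [0.6472, 0.0759, 0.1064]
tool_rot: [-0.051, 3.14, -0.002]
force: [0.0, 1.1, -0.2]
width: 0.0001
t 21.8 tcp [0.6472 0.0759 0.1064] F [ 0.   1.1 -0.2] turn [-0.08  0.05  0.13] shift [8.567e+01 7.000e-02 6.310e+00]
```

View pics/w7.png

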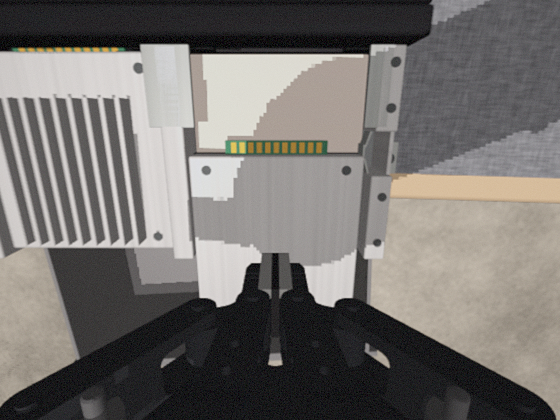

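```bash
python3 -m crank '[[0,0,0,15,0,0,0],[0,0,0,40,0,0,0],[0,0,0,65,0,0,0],[0,0,0,80,0,0,0],[0,0,0,85.5,0,0,0],[0,0,0,85.5,0,0,0],[0,0,0,85.5,0,0,0],[0,0,0,85.5,0,0,0],[0,0,0,85.5,0,0,0],[0,0,0,85.5,0,0,0]]';  python3 - <<'E'
from h import *
from workcell import *
row(dock2w([.5833,.0178,0,.03],[[-.02,.056,.056]])[0],np.pi+.03)
f=cams.grab_frame("wrist"); cv2.imwrite("pics/w8.png",f["img"])
f=cams.grab_frame("scene"); cv2.imwrite("pics/s8.png",cv2.resize(f["img"][160:320,190:390],None,fx=3.75,fy=3.75))
E
```

```text
clock: 22.85
eef_pos: [0.5635, 0.0731, 0.1095]
tool_rot: [-0.051, 3.136, -0.002]
force: [0.4, -0.2, -0.1]
width: -0.0001
t 22.85 tcp [0.5635 0.0731 0.1095] F [ 0.4 -0.2 -0.1] turn [-0.07  0.31  0.13] shift [ 2.15  0.17 53.48]
```

View pics/w8.png

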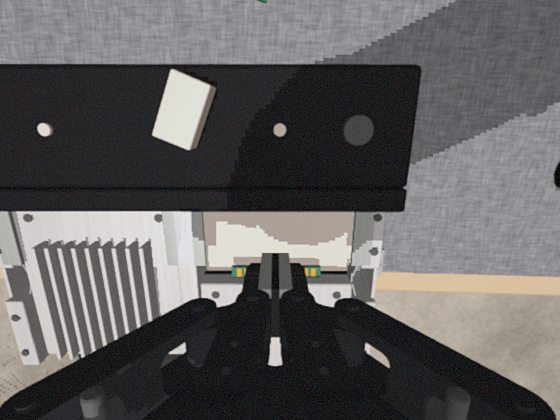

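View pics/s8.png

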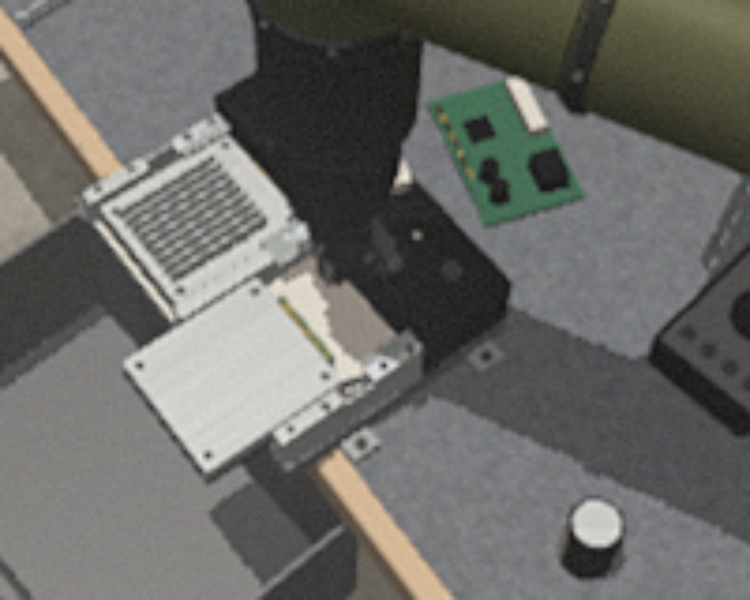

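Run:
```python
from h import *
from workcell import *
s=get_state(); f=cams.grab_frame("wrist"); 
for px,z in [((240,265.5),.0424),((312,265.5),.0424),((240,210),.0744),((320,210),.0744)]:
    r=least_squares(lambda p:wproj(f,s,[[p[0],p[1],z]])[0]-px,[.57,.07]); print(px,np.round(r.x,4), np.round(np.array([[np.cos(.03),np.sin(.03)],[-np.sin(.03),np.cos(.03)]])@(r.x-[.5833,.0178]),4))
print(s["eef_pos"])
```

```text
(240, 265.5) [0.5871 0.0493] [0.0047 0.0314]
(312, 265.5) [0.5854 0.0981] [0.0045 0.0802]
(240, 210) [0.5378 0.0528] [-0.0444  0.0364]
(320, 210) [0.5364 0.0955] [-0.0446  0.0791]
[0.56340465 0.07313904 0.10956904]
```

```bash
python3 -m crank '[[0,0.3,0,1.5,0,8,0],[0,0.3,0,1.5,0,16,0],[0,0.3,0,1.5,0,24,0],[0,0.3,0,1.5,0,32,0],[0,0.3,0,1.5,0,40,0],[0,0.3,0,1.5,0,46,0],[0,0.3,0,1.5,0,50,0],[0,0.3,0,1.5,0,52,0],[0,0.3,0,1.5,0,53,0],[0,0.3,0,1.5,0,53,0]]';  python3 - <<'E'
from h import *
from workcell import *
row(dock2w([.5833,.0178,0,.03],[[.075,.056,.056]])[0],np.pi+.03)
f=cams.grab_frame("wrist"); cv2.imwrite("pics/w9.png",f["img"])
E
```

```text
clock: 24.0
eef_pos: [0.5623, 0.0731, 0.0568]
tool_rot: [-0.051, 3.14, -0.002]
force: [0.1, 0.5, 0.0]
width: 0.0002
t 24.0 tcp [0.5623 0.0731 0.0568] F [0.1 0.5 0. ] turn [-0.06  0.04  0.14] shift [-94.37  -0.14   0.83]
```

View pics/w9.png

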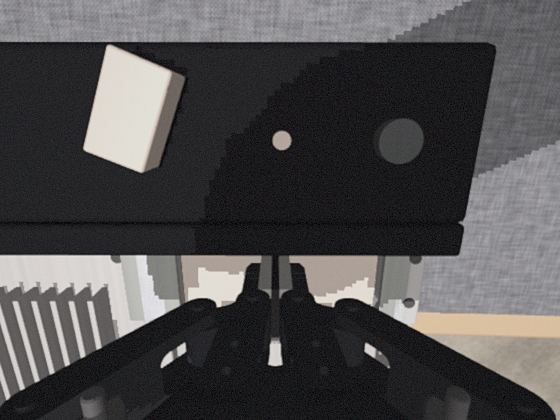

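```bash
python3 -m crank '[[0,0,0,-3,0,0,0],[0,0,0,-7,0,0,0],[0,0,0,-10,0,0,0],[0,0,0,-12,0,0,0],[0,0,0,-15,0,0,0],[0,0,0,-18,0,0,0],[0,0,0,-21,0,0,0],[0,0,0,-24,0,0,0],[0,0,0,-27,0,0,0],[0,0,0,-30,0,0,0]]'
```

```text
clock: 25.05
eef_pos: [0.5926, 0.0741, 0.057]
tool_rot: [-0.051, 3.14, -0.002]
force: [-1.6, -0.3, 1.2]
width: -0.0001
```

Run:
```python
from h import *
from workcell import *
print(get_state()["force"])
f=cams.grab_frame("scene"); cv2.imwrite("pics/s10.png",cv2.resize(f["img"][160:320,190:390],None,fx=3.75,fy=3.75))
```

```text
[-1.64368365 -0.25454724  1.19029374]
```

View pics/s10.png

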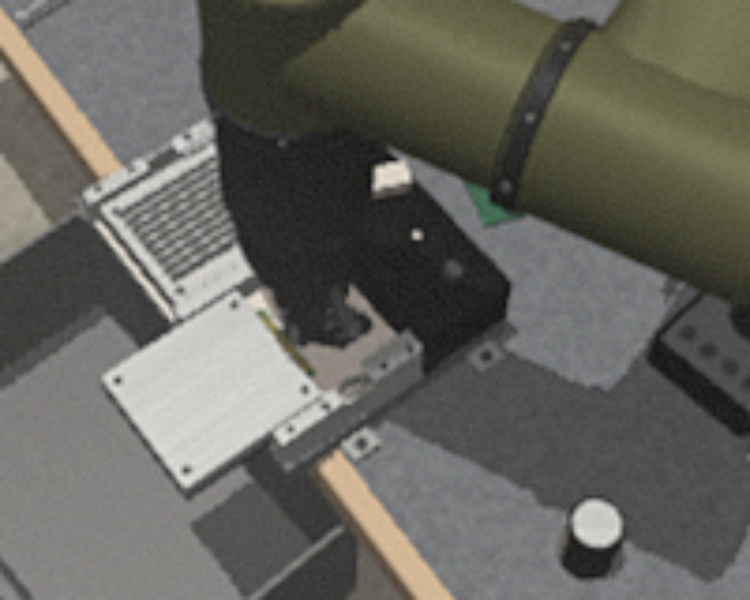

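```bash
python3 -m crank '[[0,0,0,-3,0,0,0],[0,0,0,-7,0,0,0],[0,0,0,-11,0,0,0],[0,0,0,-15,0,0,0],[0,0,0,-19,0,0,0],[0,0,0,-23,0,0,0],[0,0,0,-27,0,0,0],[0,0,0,-31,0,0,0],[0,0,0,-35,0,0,0],[0,0,0,-39,0,0,0]]'
python3 - <<'E'
from h import *
from workcell import *
f=cams.grab_frame("scene"); cv2.imwrite("pics/s11.png",f["img"])
E
```

```text
clock: 26.1
eef_pos: [0.6323, 0.0754, 0.0571]
tool_rot: [-0.051, 3.14, -0.002]
force: [0.6, 0.4, -0.2]
width: 0.0
```

View pics/s11.png

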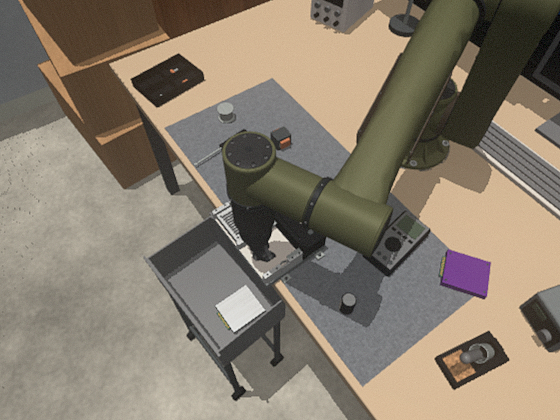

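The module lies flat in the bin at (240,308). I lift clear and check the rest.

```bash
python3 -m crank '[[0,0,0,0,0,-10,0],[0,0,0,0,0,-30,0],[0,0,0,0,0,-50,0],[0,0,0,0,0,-80,0],[0,0,0,0,0,-110,0],[0,0,0,0,0,-140,0],[0,0,0,0,0,-150,0],[0,0,0,0,0,-150,0],[0,0,0,0,0,-150,0],[0,0,0,0,0,-150,0]]'
python3 - <<'E'
from h import *
from workcell import *
f=cams.grab_frame("wrist"); cv2.imwrite("pics/w12.png",f["img"])
f=cams.grab_frame("scene"); cv2.imwrite("pics/s12.png",f["img"])
print([(d["extent"],d["confidence"]) for d in cams.search_frame(f,"flat")])
E
```

```text
clock: 27.15
eef_pos: [0.6318, 0.0755, 0.2051]
tool_rot: [0.051, -3.14, 0.003]
force: [-0.4, -0.1, -0.1]
width: -0.0001
[([464.6, 276.4, 52.3, 50.5], 0.86), ([238.8, 311.1, 50.8, 51.3], 0.69), ([344.8, 305.0, 22.6, 21.6], 0.54)]
```

View pics/w12.png

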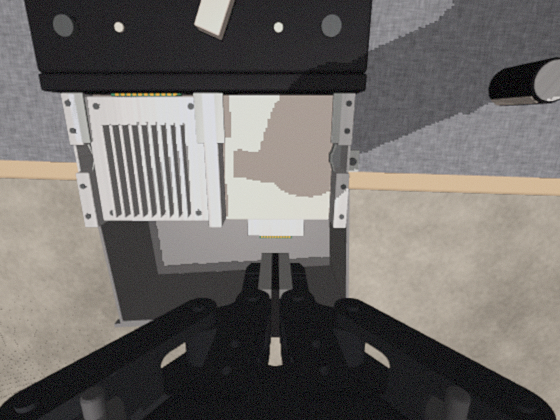

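View pics/s12.png

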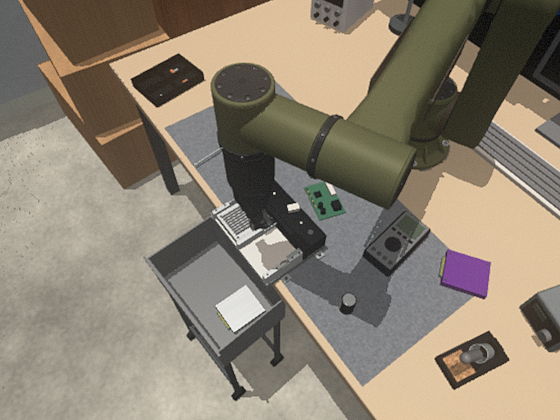

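```bash
python3 -c "
from workcell import *
print(get_state()['force'],finish_job())"
```

```text
the job is handed in; nothing more can be done
[ 0.11931705 -0.20616885 -0.12033169] None
```

The failed flat module is in the scrap bin, and I handed the job in at about 27 s of the 54 s allowed. `finish_job()` gives no verdict, so what follows rests on my own readings and pictures.

- **Drawing out:** I pressed the shut fingertips on the module's top and drew it about 50 mm out along the bay. The first drag, at about 15 N, slipped about 12 mm along the top without moving it. At 17 to 20 N it followed. The highest total force I read was about 24 N, but readings came only at the end of each 1 s move, so a brief higher peak would not show.
- **Pushing off:** I lowered the fingers behind the module and pushed on its tongue with about 2 N until it tipped off the mouth into the bin.
- **Last checks:** The module lay in the same place in two scene pictures about 1 s apart. The finned module, relay, capacitor, board and multimeter looked unmoved. The arm was well clear with the force near zero. I judged these by eye; I did not measure the finned module's shift against its 6 mm limit. The screwdriver, transformer and spool were partly or wholly hidden behind the arm in the last picture, but the arm never went near them.
- **What disagreed:** The cameras differed by about 15 mrad on the dock's yaw until I referred it to the bench edge. The camera fits put the dock 2 to 11 mm too low. I took the press height from the touch instead, which put the module's top at about z = 0.052 m.

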